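# Hang the second bottle rest on the display rack

### The job

The display rack needs its second bottle rest so that a bottle can lie across the pair. Pick up the loose rest, press the wide end of its keyhole gently over the head of the stud on the empty post until the plate is against the post (feel for the stud with a light hand, its height was only set by eye; never force it), then keep hold while you lower it until the stud is at the very top of the slot, and only then let go so that it hangs upright and still. Leave the bottle, the tray of corks and the corkscrew where they are.

Things in the scene. Friction and masses are not known exactly. Their poses are not given: they have to be found in the camera images.
- rest: loose bottle rest, about 0.25 kg, standing as it will hang: an upright steel plate 3 mm thick, 50 wide, 100 high, with a keyhole, and a brown timber arm 24 mm wide jutting from the plate's lower edge. Origin: middle of the lower edge of the plate's flat back. x: level, square out of that back (the arm spans x = -3 to -123 mm); y: across; z: up
- grip_point (a point): point inside the arm, at the lowest part of the rounded scallop in its top, 20 mm above the arm's flat underside and 59 mm from the plate's back (x = -59 mm, y = 0 on the rest); the arm is 26 mm high here and 40 mm at both ends, its underside level with the plate's lower edge; axes as the rest's
- keyhole (a point): centre of the keyhole's wide end, mid-thickness of the plate: x = -1.5, y = 0, z = 60 mm on the rest. The hole is 17.5 mm across; from it a slot 8.5 mm wide runs straight up to its square end, 86 mm above the plate's lower edge. Axes as the rest's
- post_empty: fixed timber post of the rack, 60 mm wide, 250 high, that carries only a bare stud (its twin 170 mm to one side already carries a rest). Origin: centre line of its flat front face, at counter height. x: level, squarely into that face (the way to press); y: across it; z: up. The rack's base, 18 mm high, reaches 15 mm out in front of the face
- stud_mark (a point): point on the post's front face, on its centre line, 190 mm above the counter; axes as the post's. The fixed brass stud is clamped on this line, set by eye up to 10 mm above or below the point: find it by sight or feel. From the face: shank (stud_c0) 6 mm thick, 5 mm long, then a head 14 mm across, 4 mm thick, front edge bevelled
- bottle: full green wine bottle, 75 mm across, 300 mm high, standing on the counter; origin at the centre of its foot. To be left alone
- cork_tray: small open wooden tray of corks, 150 x 100 x 35 mm; origin at the centre of its underside. To be left alone
- corkscrew: folded corkscrew lying on the counter, about 160 mm long and 12 mm high; origin under the middle of its handle, x along it. To be left alone
There are look-alikes about, which are no part of the job. Leave any blue or turquoise look-alike of the rest alone.

How it is judged:
On the way, in this order (a step that is already met when the one before it is completed fails the run):
1. the stud's head is through the wide end of the keyhole and the plate is against the post (within 3.5 mm), the rest in the fingers (x of keyhole in the frame of post_empty above -0.005 m and z of stud_c0 in the frame of rest between 0.053 and 0.069 m and y of stud_c0 in the frame of rest between -0.007 and 0.007 m and contact force between the fingers and rest above 0.5 N), for 0.1 s.
2. the rest has been lowered, still in the fingers, until the stud is within 3 mm of the top of the slot (z of stud_c0 in the frame of rest above 0.0803 m and x of keyhole in the frame of post_empty above -0.006 m and contact force between the fingers and rest above 0.5 N), for 0.1 s.
At the end, for the whole second after the job is handed in: the rest hangs on the stud of the empty post, the stud within 3 mm of the top of its slot, the plate against the post (within 4.5 mm), upright within 5 degrees, at rest and released (z of stud_c0 in the frame of rest between 0.0803 and 0.086 m and y of stud_c0 in the frame of rest between -0.004 and 0.004 m and x of keyhole in the frame of post_empty above -0.006 m and angle between rest's own z axis and vertical below 0.09 rad and linear speed of rest below 0.02 m/s); the robot touches nothing.
It fails at once if the rest forced: its contact forces on the post and stud together above 28 N (contact force between rest and post_empty above 28 N).
It fails at once if the bottle moved by more than 15 mm (distance of bottle from where it was at the start of the episode above 0.015 m).
It fails at once if the tray of corks moved by more than 15 mm (distance of cork_tray from where it was at the start of the episode above 0.015 m).
It fails at once if the corkscrew moved by more than 15 mm (distance of corkscrew from where it was at the start of the episode above 0.015 m).
It also fails if it takes over 67 s, if anything falls off the work surface, if the arm or the gripper's body presses on something with over 40 N, if the wrist force passes 120 N, or if a joint passes its speed limit or range.

### The arm

A 6-joint arm with a two-finger parallel gripper is mounted at the origin on the work surface. World frame = base frame: x ahead of the robot, y to its left, z up, the work surface at z = 0. Lengths are in m, angles in rad, forces in N, time in s.
With the tool pointing down it reaches from about 0.35 to 0.975 m from the base axis. Payload 4.9 kg.
Tool frame: the origin (TCP) lies at the very end of the fingers, on their centre line; the grasp point (between the pads) lies 19 mm behind it (ctrl.grip_point_offset is the distance from the TCP to the grasp point, in m); z points along the fingers, y is the line along which they close (so a half turn about z gives the same grasp; the last joint's range is limited). The gripper opens to 85 mm and grips with 20 to 120 N. Pads are 22 mm wide; open, the fingers measure 114 mm over their backs; the gripper's body (76 mm by 85 mm) begins 54 mm behind the grasp point. The pads swing forward as they close: fully open they stand 13 mm farther back than shut.
Start: joints at [-1.327, 0.053, 1.613, -0, 1.476, -0.119], TCP at [0.222, -0.584, 0.231] pointing down, gripper open.
Joint ranges: [-3.01, 3.01], [-1.01, 2.22], [0.06, 2.58], [-1.02, 4.17], [0.09, 2.62], [-3.14, 3.14]. Speed limits (rad/s): [2.57, 2.57, 3.14, 3.14, 3.14, 3.14].

### API

Orientations are given as a rotation vector (axis times angle).
In Python, from station import ctrl gives the robot as it stands.
- The arm moves only by the tool send_rows, never from a script. Its argument "rows" is a list of rows, each a list of 3 entries, a list of its own where there are three numbers: the finger opening in cm, from 0 to 8.54, then the shift along the tool's x, y, z in cm, then the turn about the tool's z in degrees. A call has 1 to 10 rows; each row shifts and turns the commanded pose from where the row before left it, along the tool's axes as they then stand; what a row does not reach is not made up. A row lasts 1/8 s, in which the tool goes at most 62.5 mm and 10.7 degrees, less where a joint would pass 70% of its speed; a pose out of reach is approached as far as the arm can. A call with a gripper value outside its range is refused whole. The fingers move at their own pace and stop on an object; "newtons" is the grip in N (left out, the last holds). Time passes only in rows, so rows that do not move let the fingers close. It gives the time, the measured TCP pose, the force, the opening and the grip force at its end, in the units of the state.
- ctrl.get_obs(): the state, without advancing time (a new reading comes with each control period).
- ctrl.get_image(name): name is "side" or "top"; returns a dict with "frame" (420x560x3 uint8, red, green, blue), "range_z" (420x560 float32, m along the optical axis (not along the pixel's ray), 0 where there is no reading), "fx", "fy", "cx", "cy" (pixels), "k1" (the pictures are not rectified: a ray, as slopes to the right and down, at radius r is drawn at 1 + k1 r^2 times it, then the intrinsics apply), "cam_to_world" (4x4, takes a point from camera to world coordinates). Camera axes: x right, y down, z forward; pixel columns grow to the right and rows downward; lengths in m; the calibration is good to about 2 mm. A picture is of the moment at which its call begins.
- ctrl.finish_job(): hands the job in; it is judged then, once.
The state is a dict: "t": time; "q": joint angles; "dq": joint speeds; "effort": joint torques, N m; "tool_pos": TCP position; "tool_rot": TCP orientation; "contact_force": force on the tool from outside, world axes, zero at the start; "wrist_torque": the same for the moment, N m; "opening": finger opening in m; "grip_force": force on a finger pad.
Only numpy, scipy, OpenCV 4.12 (cv2) and the standard library are available. Lean on these libraries where they do the work, as an engineer would, in place of code of your own. Each camera call takes 0.05 s, during which the arm holds its last target. There are 200 camera calls.

## Working session

There is one attempt and no reset: what is moved stays moved. The work goes in short steps, Python scripts to look and compute and a tool call to move; the robot and the scene stay as the last step left them, time stands still between calls to the robot, and variables do not carry over. Pictures are saved under pics/ and viewed, at most 10 in all, crops included, and the job is handed in when it is done.

Besides the shell and the picture viewer there is one more tool, called as name(argument=value, ...) on one line, values as JSON. send_rows: Moves the arm, as the interface text tells. Its arguments: {"type":"object","properties":{"rows":{"type":"array","items":{"type":"array"}},"newtons":{"type":"number"}},"required":["rows"]}

```bash
mkdir -p pics
cat > h.py <<'E'
import numpy as np, cv2, pickle
from station import ctrl
def grab(n):
    im=ctrl.get_image(n); pickle.dump(im,open(f'{n}.pkl','wb')); return im
def load(n): return pickle.load(open(f'{n}.pkl','rb'))
def save(im,name,box=None,s=1):
    f=im['frame'][:,:,::-1]
    if box: u0,v0,u1,v1=box; f=f[v0:v1,u0:u1]
    cv2.imwrite('pics/'+name,cv2.resize(f,None,fx=s,fy=s,interpolation=cv2.INTER_CUBIC))
def cloud(im):
    h,w=im['range_z'].shape
    K=np.array([[im['fx'],0,im['cx']],[0,im['fy'],im['cy']],[0,0,1.]])
    u,v=np.meshgrid(np.arange(w),np.arange(h))
    p=np.stack([u,v],-1).reshape(-1,1,2).astype(float)
    n=cv2.undistortPoints(p,K,np.array([im['k1'],0,0,0.])).reshape(h,w,2)
    z=im['range_z']; P=np.stack([n[...,0]*z,n[...,1]*z,z],-1)
    T=np.array(im['cam_to_world']); W=P@T[:3,:3].T+T[:3,3]; W[z==0]=np.nan
    return W
def proj(im,p):
    T=np.linalg.inv(np.array(im['cam_to_world'])); c=T[:3,:3]@np.array(p)+T[:3,3]
    a=c[:2]/c[2]; a=a*(1+im['k1']*(a@a)); return im['fx']*a[0]+im['cx'],im['fy']*a[1]+im['cy']
E
python3 - <<'E'
from h import *
for n in('side','top'):
    im=grab(n); save(im,n+'0.png',s=1.4); print(n,im['fx'],im['k1'],np.round(im['cam_to_world'],3).tolist())
print(ctrl.get_obs(), ctrl.grip_point_offset)
E
```

```text
side 528.3504220027286 0.06965842626509644 [[0.998, -0.056, 0.032, 0.523], [-0.062, -0.732, 0.678, -0.726], [-0.015, -0.679, -0.734, 1.027], [0.0, 0.0, 0.0, 1.0]]
top 437.9372709410807 -0.11732749893292412 [[-0.02, -0.986, 0.165, 0.385], [-1.0, 0.02, -0.001, 0.08], [-0.002, -0.165, -0.986, 1.134], [0.0, 0.0, 0.0, 1.0]]
{'t': 0.1, 'q': array([-1.32699239e+00,  5.32990623e-02,  1.61412882e+00, -3.44685390e-05,
        1.47601041e+00, -1.18998816e-01]), 'dq': array([-0.00010888,  0.00022623, -0.00390309, -0.00063817, -0.00249939,
       -0.00077363]), 'effort': array([-5.05917924e-04, -3.94908714e+01, -3.71360779e+01, -1.72442378e-04,
        3.94756251e-03,  2.70200212e-05]), 'tool_pos': array([ 0.22166696, -0.58377624,  0.23019752]), 'tool_rot': array([-3.08823424e+00, -5.66442016e-01,  2.34447940e-04]), 'contact_force': array([-0.00880822, -0.33860065, -0.41019297]), 'wrist_torque': array([ 0.04545386, -0.02377396, -0.04166677]), 'grip_force': 0.0, 'opening': 0.08540345645953681} 0.0187
```

View pics/side0.png

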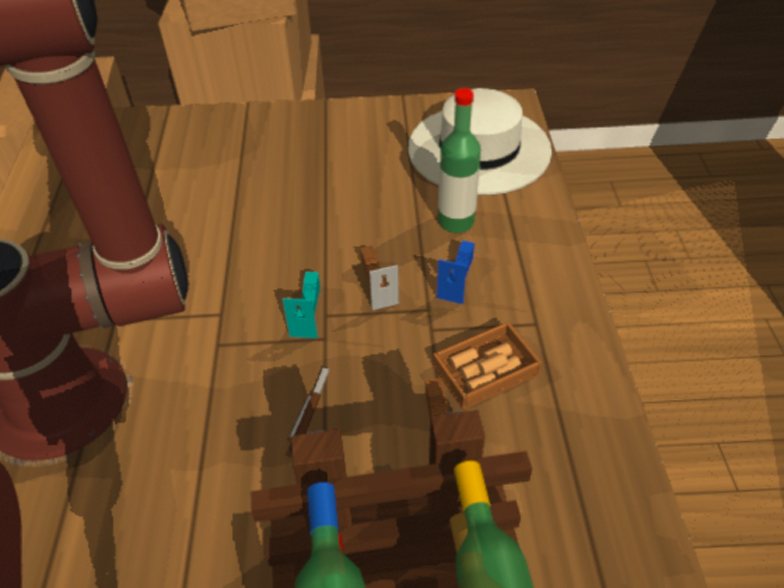

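View pics/top0.png

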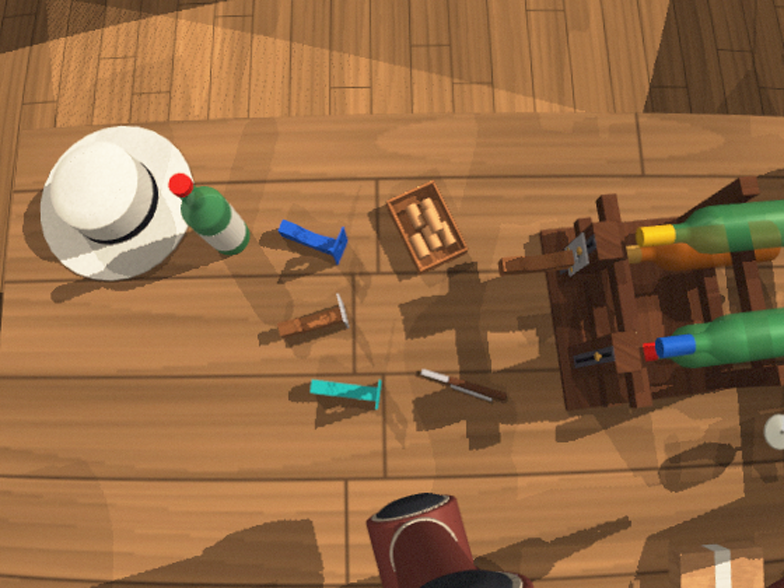

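Candidates: white steel plate with brown arm (side 383,285 / top 325,318); blue (side 455,275 / top 313,240); turquoise (side 303,312 / top 345,392). Only the white and brown one fits the description. The post at top (625,355) appears to be empty, and its twin at (605,245) carries a rest. I'll confirm both in crops.

Run:
```python
from h import *
t=load('top'); s=load('side')
a=t['frame'][200:265,180:265]; b=t['frame'][225:295,385:485]; c=s['frame'][170:230,245:345]
R=lambda x:cv2.resize(x[:,:,::-1],(400,290),interpolation=cv2.INTER_CUBIC)
cv2.imwrite('pics/crop1.png',np.vstack([np.hstack([R(a),R(b)]),np.hstack([R(c),R(c)*0])]))
W=cloud(t)
np.set_printoptions(precision=3,suppress=True)
# counter plane
m=W[300:330,60:200].reshape(-1,3); print('counter z',np.nanmedian(m[:,2]))
# arm/plate points
sub=W[195:260,170:265]; f=t['frame'][195:260,170:265].astype(int)
m=(sub[...,2]>0.015)&(sub[...,0]>0.3)
for (u,v) in [(246,222),(243,213),(248,232),(205,237),(222,230),(230,226),(212,234),(425,254),(427,256),(440,250),(447,255),(455,250),(455,260),(440,245),(440,263),(412,180),(432,170)]:
    print(u,v,W[v,u],t['frame'][v,u])
```

```text
counter z 0.00025115877229631156
246 222 [0.55  0.165 0.001] [160 139 122]
243 213 [ 0.575  0.173 -0.002] [178 151 131]
248 232 [0.523 0.16  0.007] [135 119 105]
205 237 [0.509 0.266 0.04 ] [159  94  54]
222 230 [0.527 0.225 0.029] [171 104  59]
230 226 [0.537 0.204 0.029] [176 107  60]
212 234 [0.516 0.249 0.035] [150  89  50]
425 254 [ 0.444 -0.235  0.199] [106  77  37]
427 256 [ 0.439 -0.238  0.203] [151 108  49]
440 250 [ 0.448 -0.25   0.248] [112  65  40]
447 255 [ 0.437 -0.264  0.25 ] [114  65  37]
455 250 [ 0.447 -0.281  0.251] [112  66  41]
455 260 [ 0.427 -0.282  0.246] [115  67  41]
440 245 [ 0.458 -0.251  0.249] [111  62  38]
440 263 [ 0.421 -0.247  0.252] [91 53 35]
412 180 [ 0.612 -0.222  0.184] [88 68 40]
432 170 [ 0.616 -0.245  0.252] [114  68  45]
```

View pics/crop1.png

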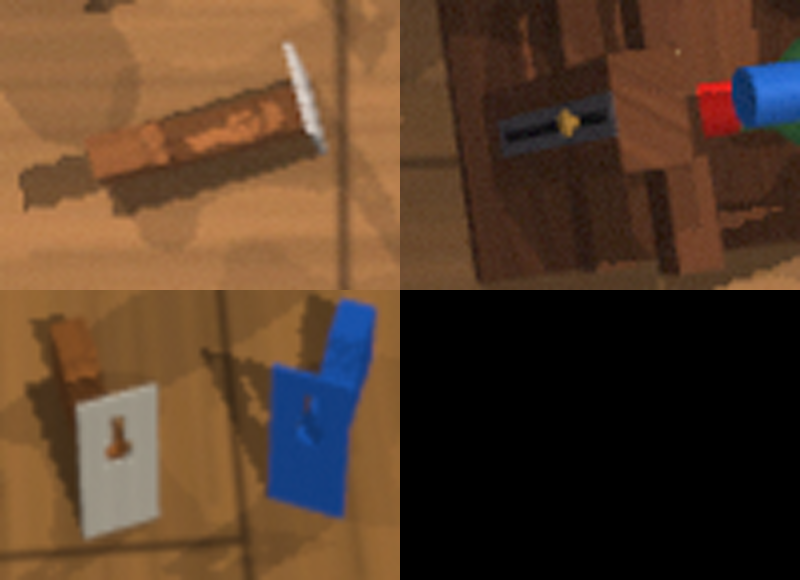

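The crop confirms the loose rest: a white plate with its keyhole and a brown arm. It also confirms the empty post, with a bare gold stud at crop (568,122), top camera ≈(427,254). Next I'll fit their poses.

```bash
cat > fit.py <<'E'
from h import *
np.set_printoptions(precision=4,suppress=True)
t=load('top'); s=load('side'); W=cloud(t); V=cloud(s)
def rect(P,name):
    r=cv2.minAreaRect((P[:,:2]*1000).astype(np.float32)); print(name,len(P),np.round(r[0],1),np.round(r[1],1),round(r[2],2), 'z',np.median(P[:,2]).round(4)); return r
def sel(C,lo,hi): return C[np.all((C>lo)&(C<hi),-1)]
# post top
rect(sel(W,[.38,-.33,.235],[.50,-.2,.265]),'post top(topcam)')
rect(sel(V,[.38,-.33,.235],[.50,-.2,.265]),'post top(sidecam)')
rect(sel(W,[.56,-.33,.235],[.70,-.2,.265]),'twin top(topcam)')
# stud: gold
hsv=cv2.cvtColor(t['frame'],cv2.COLOR_RGB2HSV)
for v in range(250,259): print(v,[ (u,tuple(W[v,u].round(3)),tuple(t['frame'][v,u])) for u in range(423,431) if t['frame'][v,u,0]>t['frame'][v,u,2]*1.6 and t['frame'][v,u,1]>75])
# rest arm
rect(sel(W,[.45,.15,.02],[.60,.29,.06]),'arm(topcam)')
P=sel(V,[.48,.12,.01],[.62,.2,.095]); f=s['frame'].astype(int)
m=np.all((V>[.48,.12,.005])&(V<[.62,.22,.11]),-1)&(f.min(-1)>95)&(f.max(-1)-f.min(-1)<50)
P=V[m]; c=np.median(P,0)
for _ in range(4):
    n=np.linalg.svd(P-P.mean(0),full_matrices=False)[2][2]; d=(P-P.mean(0))@n; P=P[abs(d)<.003]
n*=-np.sign(n[1]); print('plate',len(P),P.mean(0),'n',n,'yaw of -n..',np.degrees(np.arctan2(n[1],n[0])),P.min(0),P.max(0),'resid',d.std())
vv,uu=np.nonzero(m)
r=cv2.minAreaRect(P@np.array([[ -n[1],0],[n[0],0],[0,1]])[:,:].astype(np.float32)*1000 if 0 else np.stack([P@[-n[1],n[0],0],P[:,2]],1).astype(np.float32)*1000); print('platerect across,z',r)
E
python3 fit.py
```

```text
post top(topcam) 766 [ 447.4 -287.3] [61.1 87.1] 4.48 z 0.2499
post top(sidecam) 1097 [ 450.  -287.3] [59.9 87.8] 5.57 z 0.2509
twin top(topcam) 794 [ 617.3 -279.6] [ 59.3 103.3] 5.56 z 0.2502
250 []
251 []
252 [(425, (np.float64(0.448), np.float64(-0.235), np.float64(0.2)), (np.uint8(110), np.uint8(82), np.uint8(44))), (426, (np.float64(0.448), np.float64(-0.237), np.float64(0.2)), (np.uint8(145), np.uint8(107), np.uint8(51))), (427, (np.float64(0.448), np.float64(-0.239), np.float64(0.202)), (np.uint8(103), np.uint8(80), np.uint8(48)))]
253 [(425, (np.float64(0.446), np.float64(-0.236), np.float64(0.196)), (np.uint8(110), np.uint8(81), np.uint8(37))), (426, (np.float64(0.446), np.float64(-0.237), np.float64(0.201)), (np.uint8(152), np.uint8(110), np.uint8(48))), (427, (np.float64(0.446), np.float64(-0.239), np.float64(0.2)), (np.uint8(154), np.uint8(111), np.uint8(47))), (428, (np.float64(0.446), np.float64(-0.242), np.float64(0.198)), (np.uint8(147), np.uint8(105), np.uint8(46)))]
254 [(425, (np.float64(0.444), np.float64(-0.235), np.float64(0.199)), (np.uint8(106), np.uint8(77), 
[... 916 characters left out ...]
t8(39))), (426, (np.float64(0.439), np.float64(-0.236), np.float64(0.2)), (np.uint8(128), np.uint8(94), np.uint8(41))), (427, (np.float64(0.439), np.float64(-0.238), np.float64(0.203)), (np.uint8(151), np.uint8(108), np.uint8(49)))]
257 [(427, (np.float64(0.437), np.float64(-0.239), np.float64(0.199)), (np.uint8(129), np.uint8(96), np.uint8(46)))]
258 []
arm(topcam) 485 [527.9 223.3] [ 48.6 121.6] 13.31 z 0.0347
plate 426 [0.545  0.164  0.0555] n [ 0.2396 -0.9709  0.0046] yaw of -n.. -76.13828743553853 [0.5215 0.1561 0.0055] [0.5687 0.1727 0.1041] resid 0.0014436618800001682
platerect across,z ((568.4229125976562, 54.794864654541016), (98.57709503173828, 49.088409423828125), 89.868408203125)
```

```bash
cat > pl.py <<'E'
from h import *
from scipy.spatial.transform import Rotation as Ro
np.set_printoptions(precision=4,suppress=True)
def state():
    o=ctrl.get_obs(); R=Ro.from_rotvec(o['tool_rot']).as_matrix(); return o,R
def togo(target,yaw_y):
    """shift (cm) in tool axes and turn (deg) so tool y lies along world angle yaw_y"""
    o,R=state(); d=R.T@(np.array(target)-o['tool_pos'])*100
    v=np.array([np.cos(yaw_y),np.sin(yaw_y),0]); l=R.T@v
    a=np.degrees(np.arctan2(-l[0],l[1])); a=(a+90)%180-90
    print('pos',o['tool_pos'],'shift cm',d,'turn',a,'q6',np.degrees(o['q'][5]),'F',o['contact_force'],'open',o['opening'],'t',o['t'])
E
python3 - <<'E'
from pl import *
t=load('top'); W=cloud(t)
o,R=state(); print(R)
def sel(C,lo,hi): return C[np.all((C>lo)&(C<hi),-1)]
for nm,lo,hi in(('post',[.38,-.29,.235],[.50,-.2,.265]),('twin',[.56,-.275,.235],[.70,-.19,.265])):
    P=sel(W,lo,hi)[:,:2]*1000
    # front edge: max y per x-bin
    xs=np.arange(P[:,0].min()+4,P[:,0].max()-4,4); 
    e=np.array([[x,np.sort(P[abs(P[:,0]-x)<3,1])[-1]] for x in xs]); k=np.polyfit(e[:,0],e[:,1],1); print(nm,'front slope deg',np.degrees(np.arctan(k[0])),'y at 444/613',np.polyval(k,[444,613]),'x',P[:,0].min(),P[:,0].max())
    r=cv2.minAreaRect(P.astype(np.float32)); print(r)
# gold centroid vs predicted
f=t['frame'].astype(int); m=np.zeros(f.shape[:2],bool); m[246:263,418:436]=True
g=m&(f[...,0]-f[...,2]>55)&(f[...,1]>70)&(f[...,0]<200); v,u=np.nonzero(g); g2=(u<431); u,v=u[g2],v[g2]; print('gold',u.mean(),v.mean(),u.min(),u.max(),v.min(),v.max(),len(u))
n=np.array([.092,-.996,0]); w=np.array([.996,.092,0]); F=np.array([.444,-.244,0])
cam=np.array(t['cam_to_world'])[:3,3]
for zs in(.18,.185,.19,.195,.2):
    a=np.linspace(0,2*np.pi,60); c=[]
    for x in(-.009,-.005):
        for q in a:
            c.append(proj(t,F+n*x+w*.007*np.cos(q)+np.array([0,0,zs+.007*np.sin(q)])))
    h=cv2.convexHull(np.array(c,np.float32)); M=cv2.moments(h); print(zs,M['m10']/M['m00'],M['m01']/M['m00'],h[:,0,0].min(),h[:,0,0].max(),h[:,0,1].min(),h[:,0,1].max(),M['m00'])
d=np.array([.237,-.9715]); back=np.array([.5422,.1642])
# arm refit: exclude plate
P=sel(W,[.45,.15,.022],[.60,.30,.06]); s=(P[:,:2]-back)@d; y=(P[:,:2]-back)@[-d[1],d[0]]
k=(s<-.01)&(abs(y)<.02)
print('arm s range',s[k].min(),'rect',cv2.minAreaRect((P[k][:,:2]*1000).astype(np.float32)),'plate y range',y[s>-.006].min(),y[s>-.006].max(),'smax',s.max(),'y med arm',np.median(y[k]))
bb=[(round(a,3),round(np.median(P[k&(abs(s-a)<.004),2]),4)) for a in np.arange(-.12,-.005,.01)]; print('profile',bb)
g=back-.059*d; print('grip',g); togo([*g,.25],np.radians(13.6))
E
```

```text
[[ 0.9349  0.3549 -0.0005]
 [ 0.3549 -0.9349  0.0018]
 [ 0.0002 -0.0018 -1.    ]]
post front slope deg 4.637214749597218 y at 444/613 [-244.3886 -230.6807] x 413.7856439055392 476.438000429228
((445.60736083984375, -264.8697509765625), (61.09781265258789, 42.0595588684082), 4.484624862670898)
twin front slope deg 5.394137246822376 y at 444/613 [-244.3817 -228.4239] x 583.8583002654269 644.0926203069954
((614.2874145507812, -248.49713134765625), (59.34135055541992, 41.22991180419922), 6.930057048797607)
gold 426.45 254.4 425 429 252 257 20
0.18 423.24595850955984 254.76772103604014 421.2467 425.24863 251.49794 258.04016 21.63262906577438
0.185 423.9746574938753 254.60831117920074 421.9608 425.99203 251.32193 257.8973 21.901225050445646
0.19 424.7106867720506 254.44724154496842 422.68192 426.74298 251.14409 257.753 22.17468539532274
0.195 425.45415808065894 254.28448054901526 423.41022 427.5016 250.9644 257.60712 22.452955274144188
0.2 426.20518326187863 254.12001132624377 424.14587 428.2679 250.78282 257.45972 22.736285349121317
arm s range -0.12155353228134198 rect ((526.59033203125,
[... 195 characters left out ...]
691909
profile [(np.float64(-0.12), np.float64(0.0388)), (np.float64(-0.11), np.float64(0.0393)), (np.float64(-0.1), np.float64(0.0401)), (np.float64(-0.09), np.float64(0.0371)), (np.float64(-0.08), np.float64(0.0311)), (np.float64(-0.07), np.float64(0.0274)), (np.float64(-0.06), np.float64(0.0263)), (np.float64(-0.05), np.float64(0.0264)), (np.float64(-0.04), np.float64(0.0299)), (np.float64(-0.03), np.float64(0.0345)), (np.float64(-0.02), np.float64(0.0391)), (np.float64(-0.01), np.float64(0.0405))]
grip [0.5282 0.2215]
pos [ 0.2217 -0.5838  0.2302] shift cm [ 57.2397 -64.4115  -1.8514] turn -82.81274715949596 q6 -6.818129935129801 F [-0.0088 -0.3386 -0.4102] open 0.08540345645953681 t 0.1
```

send_rows(rows=[[8.5,[0,0,-2.5],-9.2],[8.5,[0,0,-2.5],-9.2],[8.5,[0,0,-2.5],-9.2],[8.5,[0,0,-2.5],-9.2],[8.5,[0,0,-2.5],-9.2],[8.5,[0,0,-2.5],-9.2],[8.5,[0,0,-2.5],-9.2],[8.5,[0,0,-2.5],-9.2],[8.5,[0,0,-2.0],-9.2]], newtons=40)

```text
t: 1.23
tool_pos: [0.2218, -0.5843, 0.4519]
tool_rot: [-1.936, -2.474, -0.0]
contact_force: [1.2, 0.1, 0.7]
opening: 0.0851
grip_force: 0.0
```

Run:
```python
from pl import *
togo([.5282,.2215,.25],np.radians(13.6))
t=load('top');W=cloud(t)
for v in (253,254,255): print([(u,W[v,u].round(3).tolist(),t['frame'][v,u].tolist()) for u in range(421,430)])
```

```text
pos [ 0.2218 -0.5843  0.4519] shift cm [70.8613 49.0897 20.1978] turn 0.28938612188962054 q6 -89.92237021534086 F [1.2125 0.0722 0.6607] open 0.0850974888354954 t 1.225
[(421, [0.45, -0.243, 0.146], [49, 47, 48]), (422, [0.449, -0.243, 0.154], [45, 40, 44]), (423, [0.449, -0.243, 0.16], [50, 48, 48]), (424, [0.446, -0.234, 0.195], [83, 66, 43]), (425, [0.446, -0.236, 0.196], [110, 81, 37]), (426, [0.446, -0.237, 0.201], [152, 110, 48]), (427, [0.446, -0.239, 0.2], [154, 111, 47]), (428, [0.446, -0.242, 0.198], [147, 105, 46]), (429, [0.446, -0.244, 0.197], [90, 65, 39])]
[(421, [0.448, -0.244, 0.142], [37, 37, 40]), (422, [0.447, -0.243, 0.154], [32, 28, 34]), (423, [0.446, -0.243, 0.16], [23, 18, 25]), (424, [0.444, -0.235, 0.191], [63, 50, 32]), (425, [0.444, -0.235, 0.199], [106, 77, 37]), (426, [0.444, -0.236, 0.201], [156, 115, 56]), (427, [0.444, -0.239, 0.201], [168, 123, 56]), (428, [0.444, -0.242, 0.196], [170, 123, 56]), (429, [0.443, -0.243, 0.202], [130, 94, 39])]
[(421, [0.445, -0.244, 0.144], [18, 18, 21]), (422, [0.445, -0.244, 0.151], [13, 10, 12]), (423, [0.444, -0.245, 0.156], [14, 10, 22]), (424, [0.444, -0.244, 0.164], [53, 38, 16]), (425, [0.442, -0.235, 0.197], [101, 73, 31]), (426, [0.441, -0.236, 0.201], [141, 101, 45]), (427, [0.441, -0.238, 0.201], [164, 118, 55]), (428, [0.441, -0.241, 0.199], [126, 93, 45]), (429, [0.442, -0.245, 0.195], [87, 64, 36])]
```

send_rows(rows=[[8.5,[4.72,3.27,0],0],[8.5,[4.72,3.27,0],0],[8.5,[4.72,3.27,0],0],[8.5,[4.72,3.27,0],0],[8.5,[4.72,3.27,0],0],[8.5,[4.72,3.27,0],0],[8.5,[4.72,3.27,0],0],[8.5,[4.72,3.27,0],0],[8.5,[4.72,3.27,0],0],[8.5,[4.72,3.27,0],0]])

```text
t: 2.48
tool_pos: [0.4289, -0.0468, 0.451]
tool_rot: [1.943, 2.468, -0.0]
contact_force: [0.0, -0.6, -0.1]
opening: 0.085
grip_force: 0.0
```

send_rows(rows=[[8.5,[4.72,3.27,2],0],[8.5,[4.72,3.27,4],0],[8.5,[4.72,3.27,4],0],[8.5,[4.72,3.27,4],0],[8.5,[4.72,3.27,4],0.3],[8.5,[0,0,2],0],[8.5,[0,0,0],0]])

```text
t: 3.35
tool_pos: [0.5222, 0.1958, 0.2658]
tool_rot: [-1.947, -2.462, 0.007]
contact_force: [-0.3, 0.2, -0.0]
opening: 0.0849
grip_force: 0.0
```

Run:
```python
from pl import *
togo([.5282,.2215,.0035],np.radians(13.6))
```

```text
pos [0.5222 0.1958 0.2658] shift cm [ 2.3764  1.3116 26.2212] turn -0.2939445364600175 q6 -0.3870723903683493 F [-0.2564  0.1902 -0.0294] open 0.08493223649122002 t 3.35
```

send_rows(rows=[[6,[2.38,1.31,0],-0.3],[6,[0,0,4],0],[6,[0,0,4],0],[6,[0,0,4],0],[6,[0,0,4],0],[6,[0,0,4],0],[6,[0,0,0],0],[6,[0,0,0],0],[6,[0,0,0],0]])

```text
t: 4.47
tool_pos: [0.5328, 0.2227, 0.0717]
tool_rot: [1.942, 2.466, 0.007]
contact_force: [-0.1, 0.4, 0.1]
opening: 0.0599
grip_force: 0.0
```

Run:
```python
from pl import *
im=grab('top'); 
a=im['frame'][160:290,150:300]; s=grab('side'); b=s['frame'][140:270,215:365]
cv2.imwrite('pics/pre.png',cv2.resize(np.hstack([a,b])[:,:,::-1],(800,347),interpolation=cv2.INTER_CUBIC))
togo([.5282,.2215,.003],np.radians(13.6))
```

```text
pos [0.5321 0.2227 0.0707] shift cm [-0.0231 -0.4352  6.7719] turn -0.020442706280419998 q6 1.7385977060984343 F [-0.6556 -0.15    0.1859] open 0.059932949873192094 t 4.575
```

View pics/pre.png

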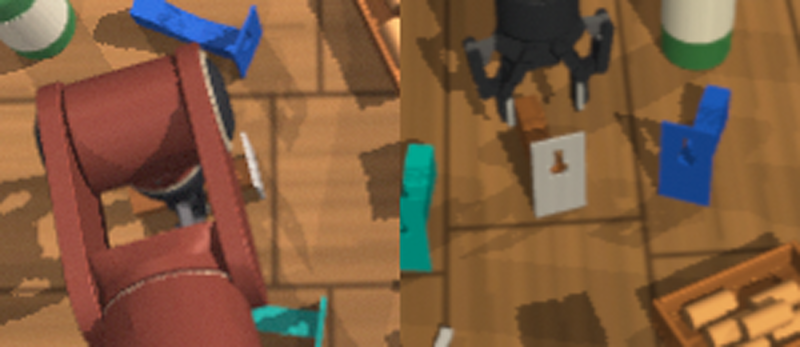

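The picture shows the fingers straddling the brown arm at side crop (530,118), about 4 mm off centre. I'll correct that and go down.

send_rows(rows=[[6,[0,-0.43,0],0],[6,[0,0,1.5],0],[6,[0,0,1.5],0],[6,[0,0,1.5],0],[6,[0,0,1],0],[6,[0,0,0],0],[6,[0,0,0],0],[6,[0,0,0],0]])

```text
t: 5.58
tool_pos: [0.5272, 0.2216, 0.0142]
tool_rot: [1.942, 2.468, 0.002]
contact_force: [0.9, 0.4, 0.1]
opening: 0.0599
grip_force: 0.0
```

Run:
```python
from pl import *
togo([.5282,.2215,.003],np.radians(13.6))
```

```text
pos [0.5272 0.2216 0.0142] shift cm [-0.0305  0.0955  1.1232] turn -0.010752798685786047 q6 1.7518549916765094 F [0.8599 0.4494 0.1454] open 0.05985513590190961 t 5.575
```

send_rows(rows=[[6,[0,0.1,1.1],0],[6,[0,0,0],0],[6,[0,0,0],0],[1.5,[0,0,0],0],[1.5,[0,0,0],0],[1.5,[0,0,0],0],[1.5,[0,0,0],0],[1.5,[0,0,0],0]], newtons=60)

```text
t: 6.58
tool_pos: [0.5281, 0.2218, 0.003]
tool_rot: [1.943, 2.468, 0.002]
contact_force: [0.4, -0.9, 3.6]
opening: 0.0231
grip_force: 60.8
```

send_rows(rows=[[1.5,[0,0,0],0],[1.5,[0,0,-1],0],[1.5,[0,0,-2],0],[1.5,[0,0,-2],0],[1.5,[0,0,0],0],[1.5,[0,0,0],0]])

```text
t: 7.32
tool_pos: [0.5273, 0.2216, 0.0525]
tool_rot: [-1.943, -2.469, -0.0]
contact_force: [-0.1, 0.7, -2.2]
opening: 0.0225
grip_force: 60.4
```

send_rows(rows=[[1.5,[0,0,-4],2.8],[1.5,[0,0,-4],2.8],[1.5,[0,0,-4],2.7],[1.5,[0,0,-3],0],[1.5,[0,0,0],0],[1.5,[0,0,0],0]])

```text
t: 8.07
tool_pos: [0.5264, 0.2213, 0.2]
tool_rot: [-2.115, -2.32, 0.005]
contact_force: [0.1, -1.2, -2.9]
opening: 0.0229
grip_force: 60.4
```

Run:
```python
from pl import *
togo([.4336,-.1355,.165],np.radians(5.3))
```

```text
pos [0.5264 0.2213 0.2   ] shift cm [-34.6723 -12.5162   3.5637] turn -0.011854814259336877 q6 10.049261209869117 F [ 0.0781 -1.215  -2.8951] open 0.022894996538829242 t 8.075
```

send_rows(rows=[[1.5,[-3.47,-1.25,0],0],[1.5,[-3.47,-1.25,0],0],[1.5,[-3.47,-1.25,0],0],[1.5,[-3.47,-1.25,0],0],[1.5,[-3.47,-1.25,0],0],[1.5,[-3.47,-1.25,0],0],[1.5,[-3.47,-1.25,0],0],[1.5,[-3.47,-1.25,0],0],[1.5,[-3.47,-1.25,0],0],[1.5,[-3.47,-1.25,0],0]])

```text
t: 9.32
tool_pos: [0.4333, -0.1359, 0.1995]
tool_rot: [-2.114, -2.318, 0.002]
contact_force: [1.2, -0.4, -2.3]
opening: 0.0228
grip_force: 60.3
```

send_rows(rows=[[1.5,[0,0,1.5],0],[1.5,[0,0,2],0],[1.5,[0,0,0],0],[1.5,[0,0,0],0],[1.5,[0,0,0],0],[1.5,[0,0,0],0]])

```text
t: 10.07
tool_pos: [0.4354, -0.1354, 0.1681]
tool_rot: [2.115, 2.321, 0.001]
contact_force: [-0.0, -0.3, -2.1]
opening: 0.0232
grip_force: 60.1
```

Run:
```python
from pl import *
togo([.4336,-.1355,.138],np.radians(5.3))
t=grab('top'); s=grab('side'); W=cloud(t)
save(t,'near_top.png',(300,150,480,300),4)
c=s['frame'][150:420,150:400]; cv2.imwrite('pics/near_side.png',cv2.resize(c[:,:,::-1],None,fx=2.2,fy=2.2))
```

```text
pos [ 0.4354 -0.1354  0.1681] shift cm [ 0.0138 -0.1855  3.0142] turn 0.005195101981499306 q6 -31.95033804029493 F [-0.013  -0.2816 -2.0617] open 0.023156478563263957 t 10.075
```

View pics/near_top.png

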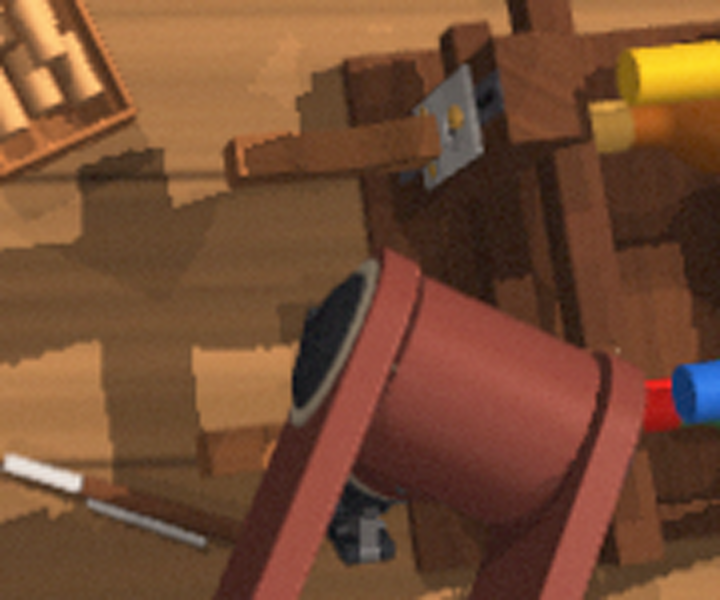

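View pics/near_side.png

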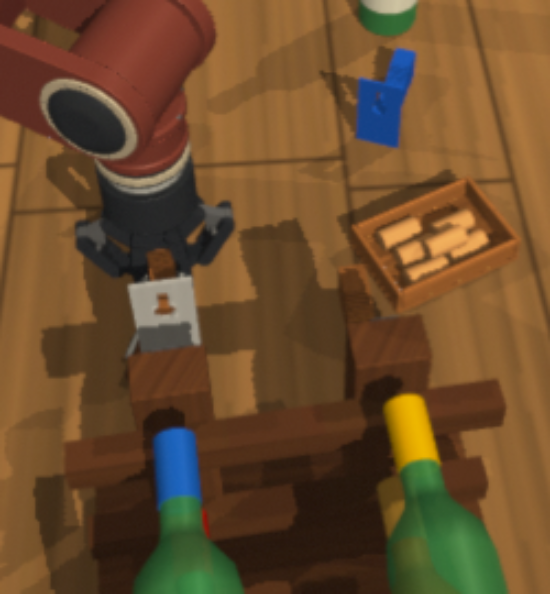

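Top view: the wrist hides the rest, and the arm's end shows at (235,450). Side view: the plate at (165,310), keyhole at (163,303), stands square in front of the empty post top at (170,380). Next I'll measure the lateral, height and yaw offsets.

```bash
cat > meas.py <<'E'
from pl import *
def plate(s):
    V=cloud(s); f=s['frame'].astype(int); th=np.radians(5.3)
    n=np.array([np.sin(th),-np.cos(th),0]); w=np.array([np.cos(th),np.sin(th),0])
    o,_=state(); bx=o['tool_pos']+n*.059
    D=V-bx; m=(abs(D@n)<.012)&(abs(D@w)<.035)&(V[...,2]>o['tool_pos'][2]-.02)&(V[...,2]<o['tool_pos'][2]+.12)&(f.max(-1)-f.min(-1)<40)
    P=V[m]
    for _ in range(5):
        c=P.mean(0); nn=np.linalg.svd(P-c,full_matrices=False)[2][2]; nn*=np.sign(nn@n); d=(P-c)@nn; P=P[abs(d)<.004]
    lat=P@w; q=lambda a:np.percentile(a,[1,50,99])
    rows=[(lat[abs(P[:,2]-z)<.004].min(),lat[abs(P[:,2]-z)<.004].max()) for z in np.arange(P[:,2].max()-.03,P[:,2].max()-.005,.004)]
    print('n',len(P),'yaw',np.degrees(np.arctan2(nn[1],nn[0]))+90,'tilt',np.degrees(nn[2]),'lat mid',np.mean(rows),'width',np.ptp(np.mean(rows,0)),'z max',P[:,2].max(),'ztop-TCP',P[:,2].max()-o['tool_pos'][2],'depth to face',(np.array([.4437,-.244,0])-c)@n, 'depth wrt TCP',(c-o['tool_pos'])@n, 'tcp lat',o['tool_pos']@w)
    Q=V[(V[...,0]>.38)&(V[...,0]<.5)&(V[...,1]>-.33)&(V[...,1]<-.2)&(V[...,2]>.235)&(V[...,2]<.265)]
    r=cv2.minAreaRect((Q[:,:2]*1000).astype(np.float32)); cc=np.array([*r[0],0])/1000; print('post lat',cc@w,r)
    return V
if __name__=='__main__':
    s=grab('side'); V=plate(s)
    o,_=state(); f=s['frame'].astype(int)
    red=(f[...,0]>f[...,1]*1.9)&(f[...,0]>90)&(V[...,2]>.2)&(V[...,0]<.55)&(V[...,1]<0)
    print('red minz above TCP',np.percentile(V[red][:,2],[0.5,5])-o['tool_pos'][2],'ymin',V[red][:,1].min())
    big=(V[...,2]>o['tool_pos'][2]+.05)&(V[...,0]<.55)&(V[...,0]>.3)&(V[...,1]>-.21)&(V[...,1]<0)
    for a in np.arange(.05,.35,.03):
        k=big&(abs(V[...,2]-o['tool_pos'][2]-a)<.015); 
        if k.any(): print('h',round(a,3),'min y rel TCP',V[k][:,1].min()-o['tool_pos'][1])
E
python3 meas.py
```

```text
n 800 yaw 5.1704562736622535 tilt -0.04919229326305744 lat mid 0.4220626365503053 width 0.048471600294914374 z max 0.2697810179130532 ztop-TCP 0.10196111685627696 depth to face 0.04911602324315287 depth wrt TCP 0.059742159164816185 tcp lat 0.4208309202823493
post lat 0.4212455902158903 ((449.69140625, -287.1395568847656), (59.72318649291992, 87.66984558105469), 4.6899237632751465)
red minz above TCP [0.0412 0.1131] ymin -0.389677375807925
h 0.05 min y rel TCP -0.06265483127643112
h 0.08 min y rel TCP -0.06368623942449048
h 0.11 min y rel TCP -0.06354578018353563
h 0.14 min y rel TCP -0.03963590109800241
h 0.17 min y rel TCP -0.039821558372401866
h 0.2 min y rel TCP -0.0383800431985134
h 0.23 min y rel TCP -0.05724019954591453
h 0.26 min y rel TCP -0.06854389939653938
h 0.29 min y rel TCP -0.07061134141249448
h 0.32 min y rel TCP -0.06535636330120043
```

send_rows(rows=[[1.5,[0,-0.1,1.5],0],[1.5,[0,0,1.5],0],[1.5,[-0.8,0,0],0],[1.5,[-0.8,0,0],0],[1.5,[-0.8,0,0],0],[1.5,[-0.6,0,0],0],[1.5,[0,0,0],0],[1.5,[0,0,0],0],[1.5,[0,0,0],0],[1.5,[0,0,0],0]])

```text
t: 11.48
tool_pos: [0.4367, -0.1652, 0.1374]
tool_rot: [2.116, 2.322, 0.0]
contact_force: [0.5, -0.2, -1.7]
opening: 0.0226
grip_force: 60.2
```

Run:
```python
from meas import *
th=np.radians(5.3); n=np.array([np.sin(th),-np.cos(th),0])
F=np.array([.4437,-.244,0])
togo([*(F-n*.059)[:2],.138],th)
plate(grab('side'))
```

```text
pos [ 0.4367 -0.1652  0.1374] shift cm [-2.0111 -0.0353 -0.0589] turn 0.006963150387377937 q6 -35.16990064967933 F [ 0.4561 -0.2142 -1.7102] open 0.022632667939354832 t 11.475Traceback (most recent call last):
  File "<stdin>", line 5, in <module>
  File "meas.py", line 11, in plate
    rows=[(lat[abs(P[:,2]-z)<.004].min(),lat[abs(P[:,2]-z)<.004].max()) for z in np.arange(P[:,2].max()-.03,P[:,2].max()-.005,.004)]
           ~~~~~~~~~~~~~~~~~~~~~~~~~~~^^
    return umr_minimum(a, axis, None, out, keepdims, initial, where)
ValueError: zero-size array to reduction operation minimum which has no identity
```

send_rows(rows=[[1.5,[-0.4,0,-0.05],0],[1.5,[-0.3,0,0],0],[1.5,[0,0,0],0],[1.5,[0,0,0],0],[1.5,[-0.1,0,0],0],[1.5,[-0.1,0,0],0],[1.5,[0,0,0],0]])

```text
t: 12.4
tool_pos: [0.4376, -0.1744, 0.1379]
tool_rot: [2.117, 2.321, 0.0]
contact_force: [-0.1, 0.3, -2.6]
opening: 0.0227
grip_force: 60.2
```

send_rows(rows=[[1.5,[-0.1,0,0],0],[1.5,[-0.1,0,0],0],[1.5,[0,0,0],0]])

```text
t: 12.78
tool_pos: [0.4378, -0.1764, 0.1379]
tool_rot: [2.117, 2.321, 0.0]
contact_force: [-0.1, -0.3, -2.3]
opening: 0.023
grip_force: 60.2
```

send_rows(rows=[[1.5,[-0.1,0,0],0],[1.5,[0,0,0],0]])

```text
t: 13.02
tool_pos: [0.4379, -0.1774, 0.1379]
tool_rot: [2.117, 2.321, 0.0]
contact_force: [-0.4, 0.5, -1.9]
opening: 0.0229
grip_force: 60.2
```

send_rows(rows=[[1.5,[-0.1,0,0],0],[1.5,[0,0,0],0]])

```text
t: 13.28
tool_pos: [0.438, -0.1784, 0.1379]
tool_rot: [2.117, 2.321, -0.0]
contact_force: [-0.5, 0.4, -2.4]
opening: 0.0229
grip_force: 60.2
```

send_rows(rows=[[1.5,[-0.1,0,0],0],[1.5,[0,0,0],0]])

```text
t: 13.52
tool_pos: [0.438, -0.1794, 0.1379]
tool_rot: [2.117, 2.321, -0.0]
contact_force: [0.4, -0.5, -2.5]
opening: 0.0228
grip_force: 60.2
```

send_rows(rows=[[1.5,[-0.08,0,0],0],[1.5,[0,0,0],0]])

```text
t: 13.78
tool_pos: [0.4381, -0.1802, 0.1379]
tool_rot: [2.117, 2.321, 0.0]
contact_force: [0.4, -0.1, -2.4]
opening: 0.023
grip_force: 60.2
```

send_rows(rows=[[1.5,[-0.1,0,0],0],[1.5,[0,0,0],0]])

```text
t: 14.02
tool_pos: [0.4382, -0.1812, 0.1379]
tool_rot: [-2.117, -2.321, -0.0]
contact_force: [-0.2, -0.8, -1.5]
opening: 0.0231
grip_force: 60.2
```

send_rows(rows=[[1.5,[-0.1,0,0],0],[1.5,[0,0,0],0]])

```text
t: 14.28
tool_pos: [0.4383, -0.1822, 0.1379]
tool_rot: [-2.117, -2.321, 0.0]
contact_force: [-0.0, 0.0, -2.1]
opening: 0.0229
grip_force: 60.2
```

send_rows(rows=[[1.5,[-0.08,0,0],0],[1.5,[0,0,0],0]])

```text
t: 14.52
tool_pos: [0.4384, -0.183, 0.1379]
tool_rot: [2.117, 2.321, -0.0]
contact_force: [0.3, 0.7, -2.0]
opening: 0.0233
grip_force: 60.2
```

Well past the point where a blocked head would have been felt, so the stud is in the hole. I'll keep inching until the plate touches the post.

send_rows(rows=[[1.5,[-0.08,0,0],0],[1.5,[0,0,0],0]])

```text
t: 14.78
tool_pos: [0.4385, -0.1838, 0.1379]
tool_rot: [2.117, 2.321, 0.0]
contact_force: [-0.1, -0.3, -2.8]
opening: 0.0233
grip_force: 60.2
```

send_rows(rows=[[1.5,[-0.07,0,0],0],[1.5,[0,0,0],0]])

```text
t: 15.02
tool_pos: [0.4385, -0.1845, 0.1379]
tool_rot: [2.117, 2.321, -0.0]
contact_force: [-0.7, -1.3, -1.8]
opening: 0.0228
grip_force: 60.2
```

send_rows(rows=[[1.5,[-0.06,0,0],0],[1.5,[0,0,0],0]])

```text
t: 15.28
tool_pos: [0.4385, -0.1847, 0.1379]
tool_rot: [-2.116, -2.321, -0.001]
contact_force: [-0.2, 2.2, -0.7]
opening: 0.0229
grip_force: 60.4
```

send_rows(rows=[[1.5,[-0.05,0,0],0],[1.5,[0,0,0],0],[1.5,[0,0,0],0]])

```text
t: 15.65
tool_pos: [0.4386, -0.1847, 0.1379]
tool_rot: [-2.116, -2.32, -0.002]
contact_force: [-0.0, 5.6, -0.6]
opening: 0.0227
grip_force: 60.5
```

Run:
```python
from pl import *
togo([.4382,-.1853,.138],np.radians(5.3)); o,_=state(); print(o['wrist_torque'])
```

```text
pos [ 0.4386 -0.1847  0.1379] shift cm [-0.053  -0.0429 -0.0137] turn -0.013475833836679385 q6 -37.168197612052765 F [-0.009   5.5554 -0.5995] open 0.022737242467070186 t 15.65
[ 0.7446  0.0401 -0.0612]
```

send_rows(rows=[[1.5,[0.03,0,0],0],[1.5,[0,0,0.15],0],[1.5,[0,0,0.15],0],[1.5,[0,0,0.15],0],[1.5,[0,0,0.15],0],[1.5,[0,0,0],0]])

```text
t: 16.4
tool_pos: [0.4388, -0.1847, 0.1321]
tool_rot: [-2.116, -2.321, -0.002]
contact_force: [0.9, 6.0, -0.2]
opening: 0.0228
grip_force: 60.6
```

send_rows(rows=[[1.5,[0,0,0.15],0],[1.5,[0,0,0.15],0],[1.5,[0,0,0],0]])

```text
t: 16.77
tool_pos: [0.4388, -0.1847, 0.1291]
tool_rot: [-2.116, -2.321, -0.002]
contact_force: [0.2, 6.1, 0.7]
opening: 0.0228
grip_force: 60.6
```

send_rows(rows=[[1.5,[0.03,0,0.1],0],[1.5,[0,0,0.15],0],[1.5,[0,0,0.15],0],[1.5,[0,0,0.15],0],[1.5,[0,0,0],0]])

```text
t: 17.4
tool_pos: [0.4386, -0.1847, 0.1233]
tool_rot: [-2.116, -2.321, -0.001]
contact_force: [0.2, 4.9, 0.3]
opening: 0.0227
grip_force: 60.6
```

send_rows(rows=[[1.5,[0,0,0.15],0],[1.5,[0,0,0.1],0],[1.5,[0,0,0],0]])

```text
t: 17.77
tool_pos: [0.4386, -0.1847, 0.1209]
tool_rot: [-2.116, -2.321, -0.001]
contact_force: [0.6, 5.5, -0.4]
opening: 0.0229
grip_force: 60.7
```

send_rows(rows=[[1.5,[0,0,0.1],0],[1.5,[0,0,0.1],0],[1.5,[0,0,0],0]])

```text
t: 18.15
tool_pos: [0.4386, -0.1847, 0.1189]
tool_rot: [-2.116, -2.321, -0.001]
contact_force: [0.4, 4.8, 0.5]
opening: 0.023
grip_force: 60.7
```

send_rows(rows=[[1.5,[0,0,0.08],0],[1.5,[0,0,0],0]])

```text
t: 18.4
tool_pos: [0.4386, -0.1848, 0.1182]
tool_rot: [-2.116, -2.321, -0.001]
contact_force: [1.2, 4.9, 0.0]
opening: 0.0229
grip_force: 60.7
```

send_rows(rows=[[1.5,[0,0,0.07],0],[1.5,[0,0,0],0]])

```text
t: 18.65
tool_pos: [0.4386, -0.1847, 0.1175]
tool_rot: [-2.116, -2.321, -0.001]
contact_force: [0.5, 4.5, -0.5]
opening: 0.0227
grip_force: 60.7
```

send_rows(rows=[[1.5,[0,0,0.07],0],[1.5,[0,0,0],0]])

```text
t: 18.9
tool_pos: [0.4386, -0.1847, 0.1168]
tool_rot: [-2.116, -2.321, -0.001]
contact_force: [0.5, 5.5, 0.1]
opening: 0.0227
grip_force: 60.7
```

send_rows(rows=[[1.5,[0,0,0.07],0],[1.5,[0,0,0],0]])

```text
t: 19.15
tool_pos: [0.4386, -0.1847, 0.1161]
tool_rot: [-2.116, -2.321, -0.001]
contact_force: [0.8, 5.2, 0.8]
opening: 0.0233
grip_force: 60.7
```

send_rows(rows=[[1.5,[0,0,0.06],0],[1.5,[0,0,0],0]])

```text
t: 19.4
tool_pos: [0.4386, -0.1847, 0.1155]
tool_rot: [-2.117, -2.321, -0.001]
contact_force: [0.2, 5.3, 0.4]
opening: 0.0225
grip_force: 60.7
```

send_rows(rows=[[1.5,[0,0,0.05],0],[1.5,[0,0,0],0]])

```text
t: 19.65
tool_pos: [0.4386, -0.1847, 0.115]
tool_rot: [-2.116, -2.321, -0.001]
contact_force: [-0.3, 5.7, 0.3]
opening: 0.0228
grip_force: 60.7
```

send_rows(rows=[[1.5,[0,0,0.05],0],[1.5,[0,0,0],0]])

```text
t: 19.9
tool_pos: [0.4386, -0.1847, 0.1146]
tool_rot: [-2.117, -2.321, -0.001]
contact_force: [-0.2, 5.4, 0.4]
opening: 0.0228
grip_force: 60.7
```

send_rows(rows=[[1.5,[0,0,0.05],0],[1.5,[0,0,0],0]])

```text
t: 20.15
tool_pos: [0.4387, -0.1848, 0.1144]
tool_rot: [-2.117, -2.321, -0.001]
contact_force: [-0.3, 6.6, 1.6]
opening: 0.0228
grip_force: 61.0
```

send_rows(rows=[[1.5,[0,0,0.05],0],[1.5,[0,0,0],0]])

```text
t: 20.4
tool_pos: [0.4387, -0.1847, 0.1142]
tool_rot: [-2.117, -2.321, -0.001]
contact_force: [-2.2, 6.5, 4.2]
opening: 0.0229
grip_force: 61.2
```

send_rows(rows=[[1.5,[0,0,0.05],0],[1.5,[0,0,0],0]])

```text
t: 20.65
tool_pos: [0.4388, -0.1847, 0.1142]
tool_rot: [-2.117, -2.321, -0.001]
contact_force: [-3.0, 8.5, 6.0]
opening: 0.0229
grip_force: 61.5
```

send_rows(rows=[[1.5,[0,0,0.05],0],[1.5,[0,0,0],0]])

```text
t: 20.9
tool_pos: [0.4389, -0.1847, 0.114]
tool_rot: [-2.117, -2.321, -0.001]
contact_force: [-3.4, 7.5, 9.2]
opening: 0.023
grip_force: 61.7
```

send_rows(rows=[[1.5,[0.03,0,-0.08],0],[1.5,[0,0,-0.04],0],[1.5,[0,0,0],0],[1.5,[0,0,0],0]])

```text
t: 21.4
tool_pos: [0.4388, -0.1847, 0.1141]
tool_rot: [2.116, 2.321, 0.0]
contact_force: [-1.3, 4.8, 3.0]
opening: 0.023
grip_force: 60.8
```

Run:
```python
from pl import *
grab('side'); s=grab('side'); t=grab('top')
a=s['frame'][230:370,170:310]; b=t['frame'][200:300,340:480]
cv2.imwrite('pics/hang.png',np.hstack([cv2.resize(a[:,:,::-1],(390,390)),cv2.resize(b[:,:,::-1],(400,390))]))
```

```text
(no output)
```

View pics/hang.png

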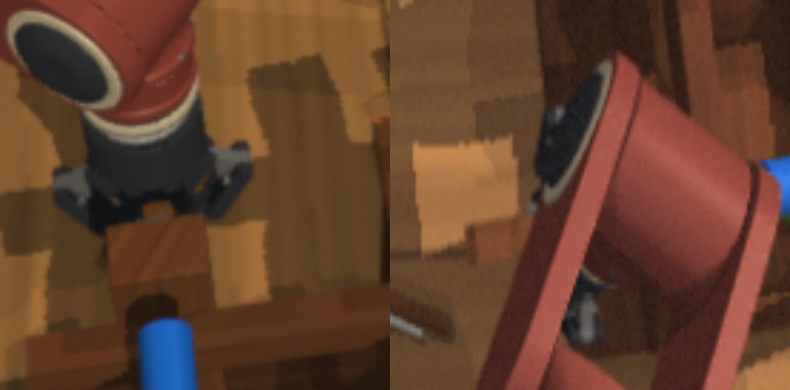

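The view shows the gripper at the post with the plate hidden behind it at (155,212). The felt stops (face at y −0.1847, slot top after 23.8 mm) match the geometry. I'll relax the remaining load and let go.

send_rows(rows=[[1.5,[0.05,0,-0.03],0],[1.5,[0,0,0],0],[1.5,[0,0,0],0]], newtons=20)

```text
t: 21.92
tool_pos: [0.4387, -0.1847, 0.1142]
tool_rot: [2.116, 2.321, -0.001]
contact_force: [0.9, 0.1, 1.0]
opening: 0.0223
grip_force: 60.7
```

send_rows(rows=[[2.6,[0,0,0],0],[3,[0,0,0],0],[4,[0,0,0],0],[5,[0,0,0],0],[6,[0,0,0],0],[6,[0,0,0],0],[6,[0,0,0],0]])

```text
t: 22.8
tool_pos: [0.4385, -0.1841, 0.1139]
tool_rot: [2.117, 2.322, -0.0]
contact_force: [-0.4, 0.3, 0.3]
opening: 0.0601
grip_force: 0.0
```

Released. I'll raise the tool straight up clear of the arm, then move back off the post.

send_rows(rows=[[6,[0,0,-1],0],[6,[0,0,-1.5],0],[6,[0,0,-2],0],[6,[0,0,-3],0],[6,[0,0,-4],0],[6,[2,0,-4],0],[6,[4,0,-4],0],[6,[5,0,0],0],[6,[5,0,0],0],[6,[5,0,0],0]])

```text
t: 24.05
tool_pos: [0.4189, 0.0264, 0.3107]
tool_rot: [2.116, 2.319, 0.003]
contact_force: [0.6, 0.1, 0.3]
opening: 0.0602
grip_force: 0.0
```

send_rows(rows=[[6,[5,0,0],0],[6,[5,0,0],0],[6,[0,0,0],0],[6,[0,0,0],0],[6,[0,0,0],0]])

```text
t: 24.68
tool_pos: [0.4102, 0.1235, 0.3093]
tool_rot: [2.119, 2.319, 0.0]
contact_force: [1.0, -0.1, 0.2]
opening: 0.06
grip_force: 0.0
```

Run:
```python
from pl import *
s=grab('side'); t=grab('top')
a=s['frame'][230:370,170:340]; b=t['frame'][140:300,330:490]
cv2.imwrite('pics/done.png',np.hstack([cv2.resize(a[:,:,::-1],(390,390)),cv2.resize(b[:,:,::-1],(400,390))]))
W=cloud(t)
def arm(x0,x1,nm):
    P=W[np.all((W>[x0,-.23,.10])&(W<[x1,-.08,.19]),-1)]; r=cv2.minAreaRect((P[:,:2]*1000).astype(np.float32)); print(nm,len(P),r,'z med/max',np.median(P[:,2]),np.percentile(P[:,2],[5,95]))
arm(.40,.48,'mine'); arm(.57,.66,'twin')
```

```text
mine 553 ((437.9004821777344, -176.10281372070312), (24.654294967651367, 108.84298706054688), 4.835155010223389) z med/max 0.14469445144660775 [0.1339 0.1534]
twin 869 ((613.0003662109375, -167.48318481445312), (56.51495361328125, 124.3265151977539), 2.0578665733337402) z med/max 0.14255171375578823 [0.1152 0.175 ]
```

View pics/done.png

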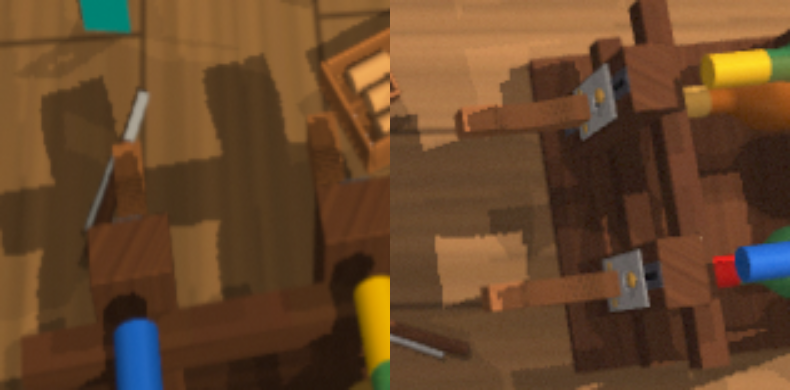

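The rest hangs on the stud (gold head showing at (632,280)) with its arm straight out, yaw 4.8°, and the tool is clear. Handing in.

```bash
python3 -c "
from station import ctrl
print(ctrl.finish_job())"
```

```text
the job is handed in; nothing more can be done
None
```

The rest now hangs released on the empty post's stud, with the slot top felt against the stud, and the job was handed in at about 25 s; the hand-in call returned no verdict, and the bottle, tray and corkscrew were never touched.

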